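Clamp a loose plate in the drawer of a plate shaker

ROBOT

A 6-joint arm with a two-finger parallel gripper is mounted at the origin on a cart in front of the work surface, level with it; the furniture and walls round the work are solid. World frame = base frame: x ahead of the robot, y to its left, z up, the work surface at z = 0. Lengths are in m, angles in degrees, forces in N, time in s.
With the tool pointing down it reaches from about 0.4 to 0.825 m from the base axis. Payload 7 kg.
Tool frame: the origin (TCP) lies at the very end of the fingers, on their centre line; the grasp point (between the pads) lies 19 mm behind it; x points along the fingers, y is the direction in which the jaws open and shut, and the axes are right-handed (so a half turn about x gives the same grasp; the last joint's range is limited). The gripper opens to 88 mm and grips with 3 to 60 N. Pads are 19 mm wide; open, the fingers measure 130 mm over their backs; the gripper's body (78 mm by 193 mm) begins 47 mm behind the grasp point.
Start: joints at [82.569, 20.546, 0.682, 0, -70.136, -16.507], TCP at [0.274, 0.617, 0.227] pointing down, gripper open.
Joint ranges: [-176.03, 176.03], [-82.01, 121.73], [-58.28, 71.71], [-173.87, 95.51], [-174.79, -0.11], [-173.66, 173.66]. Speed limits (degrees/s): [136.94, 136.94, 172.46, 180, 180, 180].

INTERFACE

Orientations are given as [roll, pitch, yaw] about the fixed x, y, z axes, in that order (R = Rz(yaw) Ry(pitch) Rx(roll)).
In Python, from plant import * gives the robot as it stands. The module is installed in compiled form; this text tells all that it offers.
- The arm moves only by the shell command python3 -m creep 'ROWS' [FORCE]. ROWS is a JSON object of lists of equal length, an entry for each row: "jaw": the closure, from -1 (fully open) to 1 (shut); "translation": the shift along the tool's x, y, z in m, a list of three; "roll": the turn about the tool's x in rad. A call has exactly 10 rows; each row shifts and turns the commanded pose from where the row before left it, along the tool's axes as they then stand; what a row does not reach is not made up. A row lasts 1/10 s, in which the tool goes at most 50 mm and 8.59 degrees, less where a joint would pass 70% of its speed; a pose out of reach is approached as far as the arm can. A call with a gripper value outside its range is refused whole. The fingers move at their own pace and stop on an object; FORCE is the grip in N (left out, the last holds). Time passes only in rows, so rows that do not move let the fingers close, or fill a call up. It gives the time, the measured TCP pose, the force and the opening at its end, in the units of the state.
- get_state(): the state, without advancing time (a new reading comes with each control period).
- capture(name): name is "side" or "top" or "wrist"; returns a dict with "image" (420x560x3 uint8, red, green, blue), "fovy" (degrees; the focal length in pixels is half the picture's height over the tangent of half this angle, whatever the lens; pixels are square), "cx", "cy" (the principal point, pixels), "D" ([k1, k2, p1, p2, k3] as OpenCV has them; the pictures are not rectified), "pose" (4x4, takes a point from camera to world coordinates); the wrist camera has in their place "tool_from_camera" (4x4, takes a point from camera to tool coordinates, whose origin is the TCP and whose axes are the tool frame's). Camera axes: x right, y up, looking along -z (the intrinsics and any distortion apply to the point x, -y, -z); pixel columns grow to the right and rows downward; lengths in m; the calibration is good to about 2 mm. A picture is of the moment at which its call begins: read the wrist's pose just before it. There is no depth.
- close_job(): hands the job in, once; it reports no verdict.
The state is a dict: "time_s": time; "joints": joint angles; "qd": joint speeds; "joint_torque": joint torques, N m; "tcp_pos": TCP position; "eef_rot": TCP orientation; "contact_force": force on the tool from outside, world axes, zero at the start; "moment": the same for the moment, N m; "gripper_width": finger opening in m.
Only numpy, scipy, OpenCV 4.12 (cv2) and the standard library are available. Lean on these libraries where they do the work, as an engineer would, in place of code of your own. Each camera call takes 0.05 s, during which the arm holds its last target.

TASK

The well plate in the shaker's drawer was left unclamped and has crept away from its stop. Hook a fingertip behind the drawer's upturned lip and draw it fully out, swing the clamp lever round by pushing its knob until its cam has pressed the plate up against the stop and the lever is fully closed, then push the drawer fully home. Push and pull only: do not lift the plate, and leave the things standing around it where they are.

Things in the scene. Friction and masses are not known exactly. Their poses are not given: they have to be found in the camera images.
- shaker: the plate shaker: a fixed low white housing, 190 deep x 252 wide x 98 mm high, with a window in its roof and a wide slot in its front that the drawer slides in. Origin on the worktop under the middle of its front face; x points into the housing (away from the robot), y to the left along its front, z up. A bench timer (20 mm high) stands on its roof at the rear left.
- tray (a joint): how far the drawer is drawn out, in m: 0 fully home, 0.130 against its outer stop. It slides along -x of the shaker on level rails, has about 3 N of friction and stays where it is left. It starts home.
- lip (a point): middle of the top edge of the drawer's lip, 47.5 mm before the housing's face when home (axes as the shaker's). A wall 84 mm wide (y), 4 mm thick, with a 7 mm bead on top; its top is 64 mm above the worktop, 20 mm above the drawer's deck. Behind it (+x) the deck is clear for 44 mm, up to the housing (drawer home) or the nest (drawer out): a fingertip goes down there to pull, in front of the lip to push.
- nest (a point): middle of the plate's nest, on the drawer's deck 44 mm above the worktop, 102.5 mm behind the lip (axes as the shaker's): where the middle of the plate's underside is when home. Guides 6 mm high run along its front and back (1.5 mm of play each); the stop, 10 mm high, is at its left (+y) end, the cam clamp at its right (-y) end.
- plate_mid (a point): centre of the clear well plate, 86 (along the drawer, x) x 128 (along y) x 14 mm, loose, 45 g. It lies flat in the nest but starts 5 to 8.5 mm short of the stop, to the right (-y); it slides along y only. Home, it touches the stop.
- cam (a joint): angle of the clamp lever, rad. 0 open: it points to the right and slightly back, 80 degrees clockwise from the shaker's +x seen from above. It turns on clockwise (knob first toward the robot, then left toward the plate); at 1.745 it points to -x, 1.80 is its stop. The cam has the plate against its stop from about 1.5 on. Starts at 0 to 0.25; 1.2 N of friction at the knob; stays where left.
- cam_pivot (a point): pivot of the clamp lever, on the deck (44 mm above the worktop), 28.3 mm right of (-y) the right end of the plate when home, level with the plate's middle in x. Cam disc: radius 18 mm, 11 mm high, eccentric by 10 mm.
- cam_knob (a point): middle of the upright black knob on the lever's end, a post 13 mm thick, 42 mm from the pivot; centre 70.5 mm above the worktop, top 79.5 mm; the lever under it spans 55.5 to 61.5 mm. With the drawer fully out the open knob stands about 65 mm in front of the housing.
- plate: the same well plate; origin at the centre of its underside
- vial_l: white capped vial, 29 mm across, 61 mm tall, standing left of the drawer; not part of the job. Origin at the centre of its underside
- vial_r: white capped vial, 29 mm across, 61 mm tall, standing right of the drawer; not part of the job. Origin at the centre of its underside
- marker: marker pen lying left of the drawer, 133 mm long, 15 mm thick; not part of the job. Origin at the centre of its underside
- dish: closed culture dish, 92 mm across, 15 mm high, right of the drawer; not part of the job. Origin at the centre of its underside
- tube: small white capped tube lying right of the drawer, 42 mm long, 13 mm high; not part of the job. Origin at the centre of its underside
- tape: roll of labelling tape, 52 mm across, 12 mm high, left of the housing; not part of the job. Origin at the centre of its underside
Mind the look-alikes: they are no part of the job. What is shaped like the plate but orange or purple is not meant.

How it is judged (in metres and radians):
On the way, in this order (a step that is already met when the one before it is completed fails the run):
1. the drawer is fully out (within 8 mm of its outer stop) (value of joint tray above 0.122 m), for 0.2 s.
2. with the drawer still out by 90 mm or more, the lever is closed and the plate is against its stop (value of joint tray above 0.09 m and value of joint cam above 1.55 rad and y of plate_mid in the frame of nest above -0.002 m), for 0.2 s.
At the end, for the whole second after the job is handed in: The drawer is home (within 4 mm), the clamp lever is closed (past 1.55 rad), and the plate lies flat and still in its nest, within 2 mm of its stop (value of joint tray below 0.004 m and value of joint cam above 1.55 rad and y of plate_mid in the frame of nest above -0.002 m and horizontal distance between plate_mid and nest below 0.004 m and height (world z) of plate_mid below 0.054 m and angle between plate_mid's own z axis and vertical below 0.05 rad and linear speed of plate below 0.02 m/s); the robot touches nothing.
It fails at once if the plate is lifted or tipped out of the nest (height (world z) of plate_mid above 0.059 m or angle between plate_mid's own z axis and vertical above 0.15 rad).
It fails at once if one of the things standing around is moved by more than 20 mm (distance of any of vial_l, vial_r, marker, dish, tube, tape from where it was at the start of the episode above 0.02 m).
It also fails if it takes over 54 s, if anything falls off the work surface, if the arm or the gripper's body presses on something with over 40 N, if the wrist force passes 120 N, or if a joint passes its speed limit or range.

## Working session

There is one attempt and no reset: what is moved stays moved. The work goes in short steps, Python scripts to look and compute and a shell command to move; the robot and the scene stay as the last step left them, time stands still between calls to the robot, and variables do not carry over. Pictures are saved under pics/ and viewed, and the job is handed in when it is done.

```bash
mkdir -p pics; python3 - <<'E'
from plant import *
import cv2
s=get_state()
print({k:s[k] for k in ['time_s','tcp_pos','eef_rot','contact_force','gripper_width']})
for n in ['side','top','wrist']:
    c=capture(n); cv2.imwrite(f'pics/{n}0.png',c['image'][:,:,::-1])
    import numpy as np
    np.set_printoptions(precision=4,suppress=True)
    print(n,c['fovy'],c['cx'],c['cy'],c['D']); print(np.array(c.get('pose',c.get('tool_from_camera'))))
E
```

```text
{'time_s': 0.0, 'tcp_pos': array([0.27370183, 0.61646882, 0.22561308]), 'eef_rot': array([  94.88511681,   89.90366147, -109.0583292 ]), 'contact_force': array([-0.10638337, -0.0819212 ,  0.27355729]), 'gripper_width': 0.08750108197370245}
side 50.311420037848436 283.10790036392723 211.4038915083464 [-0.0748  0.      0.      0.      0.    ]
[[ 0.9755  0.0698 -0.2084  0.4019]
 [-0.2196  0.3545 -0.9089 -0.9554]
 [ 0.0104  0.9324  0.3612  0.4136]
 [ 0.      0.      0.      1.    ]]
top 48.36571404281055 272.4291582298198 212.88017301827807 [-0.1483  0.      0.      0.      0.    ]
[[ 0.0011  0.995  -0.0999  0.5076]
 [-0.9996  0.0037  0.0266 -0.0959]
 [ 0.0269  0.0999  0.9946  1.1135]
 [ 0.      0.      0.      1.    ]]
wrist 68.44311651303676 279.6701690394489 204.96465737537028 [-0.065  0.     0.     0.     0.   ]
[[ 0.0008  0.246  -0.9693 -0.1578]
 [ 1.      0.0004  0.001  -0.    ]
 [ 0.0006 -0.9693 -0.246  -0.0654]
 [ 0.      0.      0.      1.    ]]
```

View pics/side0.png

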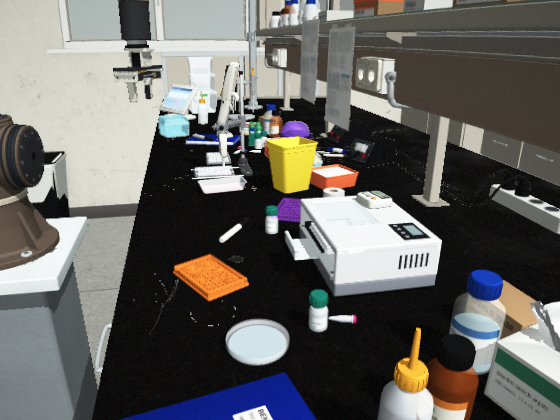

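View pics/top0.png

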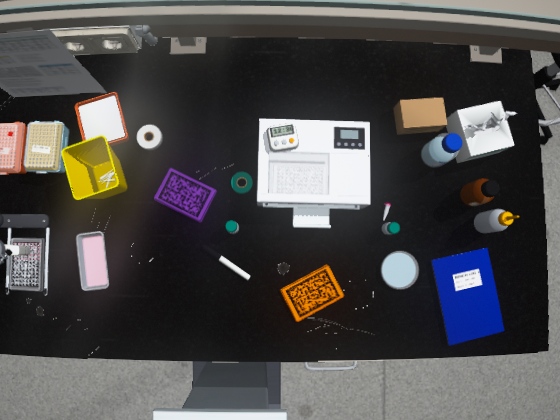

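View pics/wrist0.png

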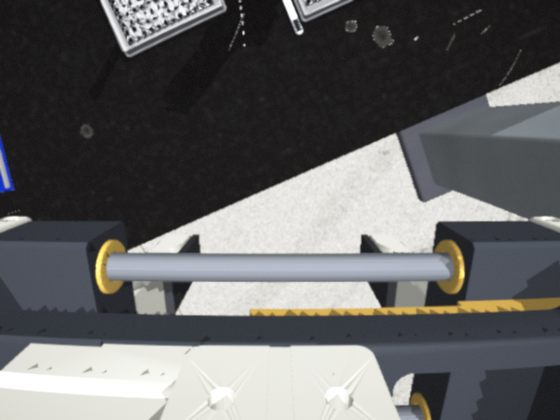

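The side view shows the white shaker at about (365,240), with its lip at (298,246). The top view shows the housing at (258-370, 120-205) and the lip near (311,217). The clear plate is under the roof window at (300,178). The orange (312,293) and purple (185,195) plates are look-alikes. I'll enlarge the drawer area next.

```bash
cat > h.py <<'E'
from plant import *
import cv2, numpy as np
np.set_printoptions(precision=4,suppress=True)
def K(c):
    f=210/np.tan(np.radians(c['fovy'])/2)
    return np.array([[f,0,c['cx']],[0,f,c['cy']],[0,0,1.]])
def ray(c,px,T=None):
    T=np.array(c['pose']) if T is None else T
    u=cv2.undistortPoints(np.array([[px]],float),K(c),np.array(c['D']))[0,0]
    return T[:3,3],T[:3,:3]@np.array([u[0],-u[1],-1.])
def onz(c,px,z,T=None):
    o,d=ray(c,px,T); return o+d*(z-o[2])/d[2]
def proj(c,P,T=None):
    T=np.array(c['pose']) if T is None else T
    q=T[:3,:3].T@(np.array(P)-T[:3,3]); q=np.array([q[0],-q[1],-q[2]])
    return cv2.projectPoints(q.reshape(1,3),np.zeros(3),np.zeros(3),K(c),np.array(c['D']))[0].ravel()
def crop(img,x0,x1,y0,y1,s,name):
    cv2.imwrite(name,cv2.resize(img[y0:y1,x0:x1,::-1],None,fx=s,fy=s,interpolation=cv2.INTER_CUBIC))
E
python3 - <<'E'
import cv2
a=cv2.imread('pics/top0.png');b=cv2.imread('pics/side0.png')
cv2.imwrite('pics/t1.png',cv2.resize(a[110:240,240:400],None,fx=4.5,fy=4.5,interpolation=cv2.INTER_CUBIC))
cv2.imwrite('pics/s1.png',cv2.resize(b[180:300,270:450],None,fx=4.4,fy=4.4,interpolation=cv2.INTER_CUBIC))
E
```

```text
(no output)
```

View pics/t1.png

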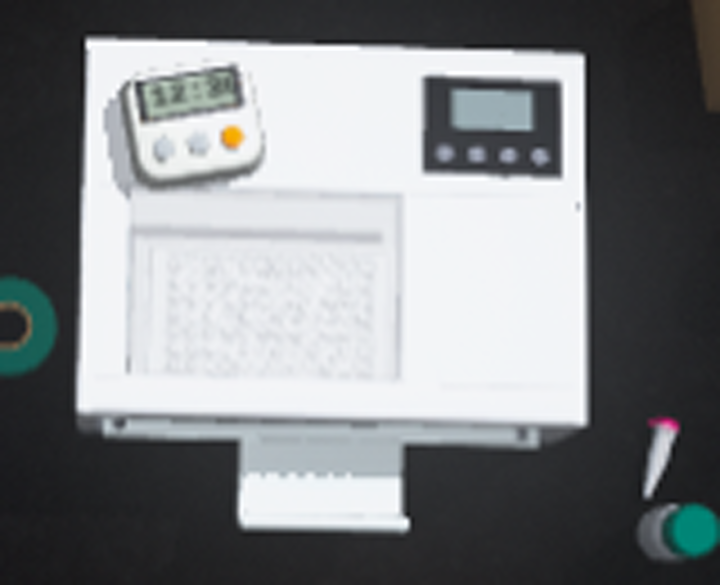

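View pics/s1.png

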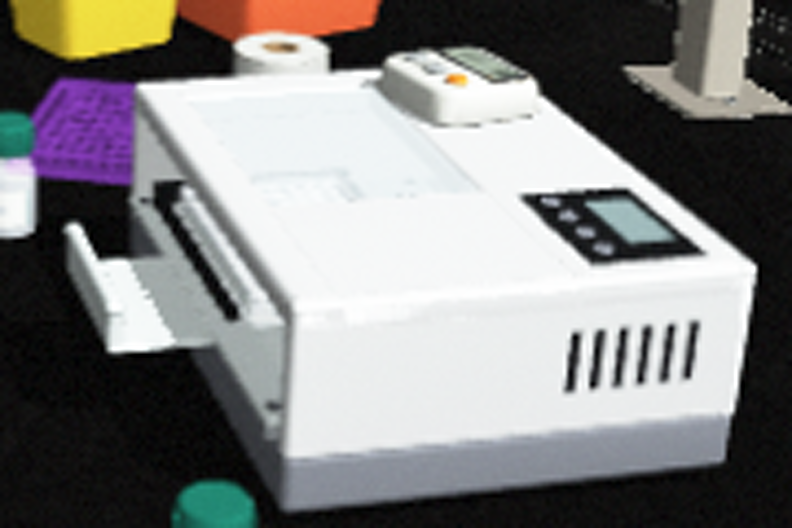

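The top crop shows the roof corners at (78,413), (588,425), (585,53) and (86,38), and the lip's top bead from (240,527) to (408,528). Next I'll turn these into positions.

```bash
python3 - <<'E'
from h import *
c=capture('top'); s=capture('side')
f=lambda p:(p[0]/4.5+240,p[1]/4.5+110)
P=[onz(c,f(p),.098) for p in [(78,413),(588,425),(585,53),(86,38)]]
for p in P: print(p)
d=P[0]-P[1];print('len',np.linalg.norm(d),'yaw', np.degrees(np.arctan2(-d[0],d[1])))
e=(P[2]+P[3]-P[0]-P[1])/2;print(np.linalg.norm(e),np.degrees(np.arctan2(e[1],e[0])))
m=(P[0]+P[1])/2; print('front mid',m)
for p in [(240,524),(408,524)]: print('lip',onz(c,f(p),.062))
# other things
for n,p,z in [('orangeTL',(281,294),.014),('or',(327,266),.014),('or',(344,293),.014),('or',(298,320),.014),('vialr',(393.5,228),.061),('viall',(232,227),.061),('dish',(400,270),.015),('marker',(221,258),.01),('marker',(249,277),.01)]: print(n,onz(c,p,z))
# side-lip ends
g=lambda p:(p[0]/4.4+270,p[1]/4.4+180)
for p in [(70,225),(112,325)]: print('side lip top',onz(s,g(p),.064))
E
```

```text
[ 0.6339 -0.09    0.098 ]
[ 0.6293 -0.3407  0.098 ]
[ 0.8182 -0.3442  0.098 ]
[ 0.8222 -0.093   0.098 ]
len 0.25071148992941344 yaw -1.0715367918778294
0.18864744251335963 -0.9957810281140962
front mid [ 0.6316 -0.2153  0.098 ]
lip [ 0.5827 -0.1712  0.062 ]
lip [ 0.5829 -0.2561  0.062 ]
orangeTL [ 0.4278 -0.1455  0.014 ]
or [ 0.4929 -0.2539  0.014 ]
or [ 0.4294 -0.2939  0.014 ]
or [ 0.3671 -0.1852  0.014 ]
vialr [ 0.5795 -0.402   0.061 ]
viall [ 0.5811 -0.0329  0.061 ]
dish [ 0.4824 -0.4294  0.015 ]
marker [ 0.5115 -0.0046  0.01  ]
marker [ 0.4672 -0.0706  0.01  ]
side lip top [ 0.5857 -0.1803  0.064 ]
side lip top [ 0.5799 -0.2794  0.064 ]
```

```bash
python3 - <<'E'
from h import *
from scipy.spatial.transform import Rotation as R
s=get_state(); print(R.from_euler('xyz',s['eef_rot'],degrees=True).as_matrix(), s['time_s'],s['joints'])
c=capture('top')
for p in [(45,215),(47,295),(10,255),(78,262),(108,262),(120,190),(65,140),(80,190)]: print(p,onz(c,p,.0)[:2],onz(c,p,.1)[:2])
E
python3 - <<'E'
import cv2
b=cv2.imread('pics/side0.png')
cv2.imwrite('pics/s2.png',cv2.resize(b[20:220,120:380],None,fx=3,fy=3,interpolation=cv2.INTER_CUBIC))
E
```

```text
[[-0.0003 -0.4059 -0.9139]
 [-0.0007 -0.9139  0.4059]
 [-1.      0.0008 -0.0001]] 0.25 [ 82.5652  20.5695   0.6603  -0.0094 -70.1345 -16.5078]
(45, 215) [0.6122 0.4325] [0.6028 0.3851]
(47, 295) [0.4175 0.4205] [0.4256 0.3741]
(10, 255) [0.5127 0.5216] [0.5122 0.4662]
(78, 262) [0.4987 0.3432] [0.4995 0.3037]
(108, 262) [0.4998 0.2683] [0.5005 0.2356]
(120, 190) [0.6739 0.2442] [0.659  0.2136]
(65, 140) [0.8    0.3914] [0.7738 0.3476]
(80, 190) [0.674 0.345] [0.659  0.3054]
```

View pics/s2.png

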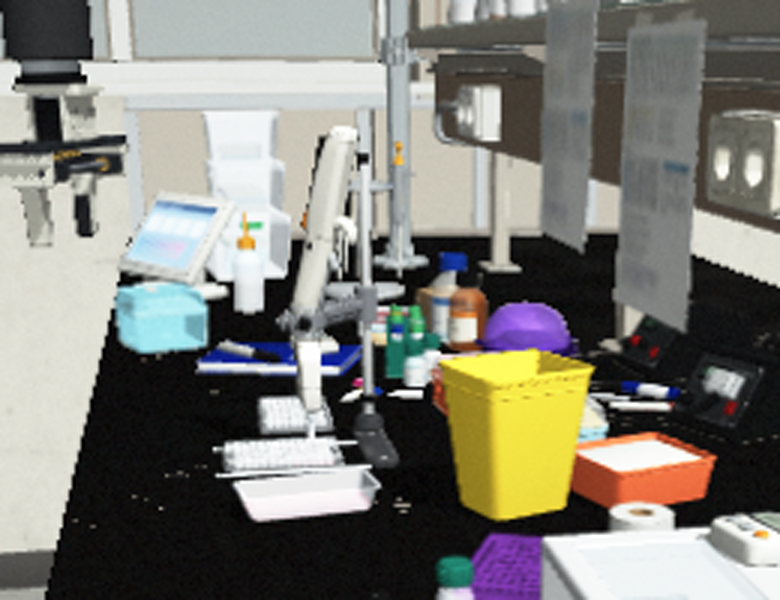

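```bash
python3 -m creep '{"jaw":[1,1,1,1,1,1,1,1,1,1],"translation":[[0,0.0351,-0.0246],[0,0.0351,-0.0246],[0,0.0351,-0.0246],[0,0.0351,-0.0246],[0,0.0351,-0.0246],[0,0.0351,-0.0246],[0,0.0351,-0.0246],[0,0.0351,-0.0246],[0,0,0],[0,0,0]],"roll":[0,0,0,0,0,0,0,0,-0.14,-0.14]}' 30; python3 - <<'E'
from h import *
from scipy.spatial.transform import Rotation as R
s=get_state(); M=R.from_euler('xyz',s['eef_rot'],degrees=True).as_matrix();print(M,s['tcp_pos'],s['joints'])
a=np.degrees(np.arctan2(M[1,1],M[0,1]));print(a)
d=np.array([.607,-.2141,.227])-s['tcp_pos'];print(M.T@d, np.linalg.norm(d))
E
```

```text
time_s: 1.3
tcp_pos: [0.3401, 0.2792, 0.2271]
eef_rot: [-108.1, 89.9, 64.2]
contact_force: [0.4, 1.1, 0.2]
gripper_width: 0.0131
[[ 0.0007 -0.1336 -0.991 ]
 [ 0.0014 -0.991   0.1336]
 [-1.     -0.0015 -0.0005]] [0.3401 0.2792 0.2271] [ 65.2295  -2.4125 -27.243    0.0017 -65.0812  17.0912]
-97.67862298152654
[-0.0004  0.4532 -0.3304] 0.5608857858219318
```

```bash
python3 -m creep '{"jaw":[1,1,1,1,1,1,1,1,1,1],"translation":[[0,0.038,-0.0277],[0,0.038,-0.0277],[0,0.038,-0.0277],[0,0.038,-0.0277],[0,0.038,-0.0277],[0,0.038,-0.0277],[0,0.038,-0.0277],[0,0.038,-0.0277],[0,0.038,-0.0277],[0,0,0]],"roll":[0,0,0,0,0,0,0,0,0,-0.1165]}'; python3 - <<'E'
from h import *
from scipy.spatial.transform import Rotation as R
s=get_state(); M=R.from_euler('xyz',s['eef_rot'],degrees=True).as_matrix();print(s['tcp_pos'],s['joints'])
a=np.degrees(np.arctan2(M[1,1],M[0,1]));print(a)
d=np.array([.607,-.2141,.130])-s['tcp_pos'];print(M.T@d, np.linalg.norm(d))
E
```

```text
time_s: 2.3
tcp_pos: [0.5413, -0.097, 0.2258]
eef_rot: [49.4, 89.9, -132.0]
contact_force: [-0.2, 0.9, 0.4]
gripper_width: 0.0005
[ 0.5413 -0.097   0.2258] [ 10.2956   8.8463 -15.29     0.0547 -65.9285  78.2346]
-91.44742305627281
[ 0.0959  0.1153 -0.0688] 0.164988776051979
```

```bash
python3 -m creep '{"jaw":[1,1,1,1,1,1,1,1,1,1],"translation":[[0.012,0.0144,-0.0086],[0.012,0.0144,-0.0086],[0.012,0.0144,-0.0086],[0.012,0.0144,-0.0086],[0.012,0.0144,-0.0086],[0.012,0.0144,-0.0086],[0.012,0.0144,-0.0086],[0.012,0.0144,-0.0086],[0,0,0],[0,0,0]],"roll":[0,0,0,0,0,0,0,0,0,0]}'; python3 - <<'E'
from h import *
from scipy.spatial.transform import Rotation as R
s=get_state(); M=R.from_euler('xyz',s['eef_rot'],degrees=True).as_matrix();print(s['tcp_pos'])
a=np.degrees(np.arctan2(M[1,1],M[0,1]));print(a)
d=np.array([.607,-.2141,.130])-s['tcp_pos'];print(M.T@d)
T=np.eye(4);T[:3,:3]=M;T[:3,3]=s['tcp_pos']
c=capture('wrist');cv2.imwrite('pics/w2.png',c['image'][:,:,::-1])
c2=capture('side');crop(c2['image'],240,440,140,300,4,'pics/s3.png')
Tc=T@np.array(c['tool_from_camera'])
for p in [(.584,-.172,.064),(.584,-.256,.064),(.607,-.214,.05)]: print(p,proj(c,p,Tc))
E
```

```text
time_s: 3.3
tcp_pos: [0.606, -0.2099, 0.1297]
eef_rot: [-0.9, 89.9, 177.8]
contact_force: [-0.1, 0.2, 0.2]
gripper_width: 0.0003
[ 0.606  -0.2099  0.1297]
-91.2738601755759
[-0.0003  0.0042 -0.001 ]
(0.584, -0.172, 0.064) [231.8926 244.5355]
(0.584, -0.256, 0.064) [340.4761 242.21  ]
(0.607, -0.214, 0.05) [285.3123 209.9473]
```

View pics/w2.png

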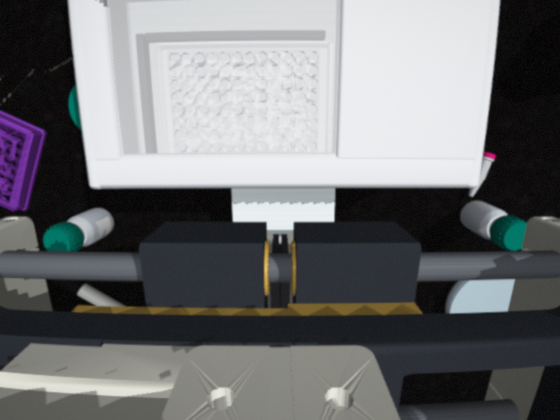

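View pics/s3.png

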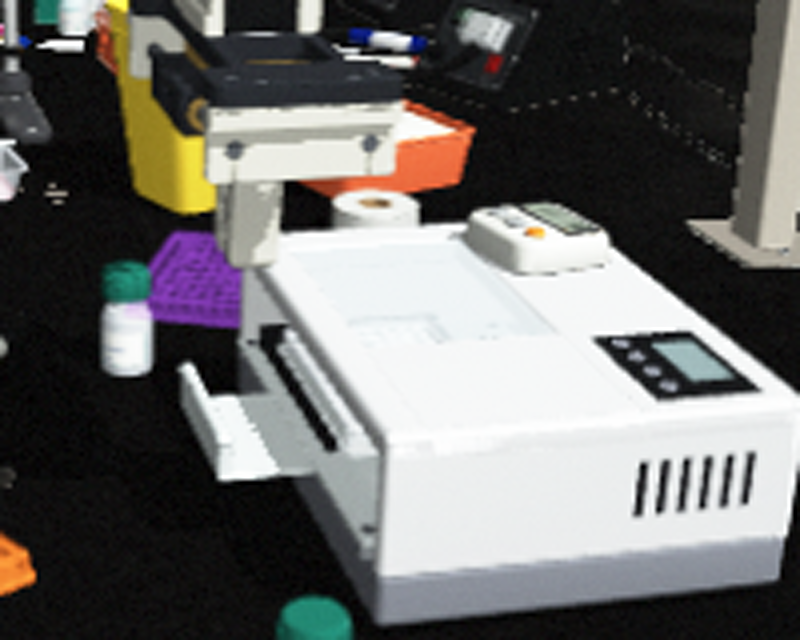

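The wrist view shows the lip at columns 232-338, which matches my estimate, and the fingers stand over the gap behind it. I'll go down now.

```bash
python3 -m creep '{"jaw":[1,1,1,1,1,1,1,1,1,1],"translation":[[0.01,0.003,-0.0005],[0.01,0,0],[0.01,0,0],[0.01,0,0],[0.01,0,0],[0.01,0,0],[0.01,0,0],[0.007,0,0],[0,0,0],[0,0,0]],"roll":[0,0,0,0,0,0,0,0,0,0]}'; python3 - <<'E'
from h import *
c2=capture('side');crop(c2['image'],240,440,140,300,4,'pics/s4.png')
print(get_state()['contact_force'],get_state()['tcp_pos'])
E
```

```text
time_s: 4.4
tcp_pos: [0.6067, -0.2123, 0.0536]
eef_rot: [72.2, 90.0, -109.0]
contact_force: [0.5, 0.0, -0.6]
gripper_width: 0.0003
[-0.159   1.8149  0.0735] [ 0.6069 -0.2123  0.0539]
```

View pics/s4.png

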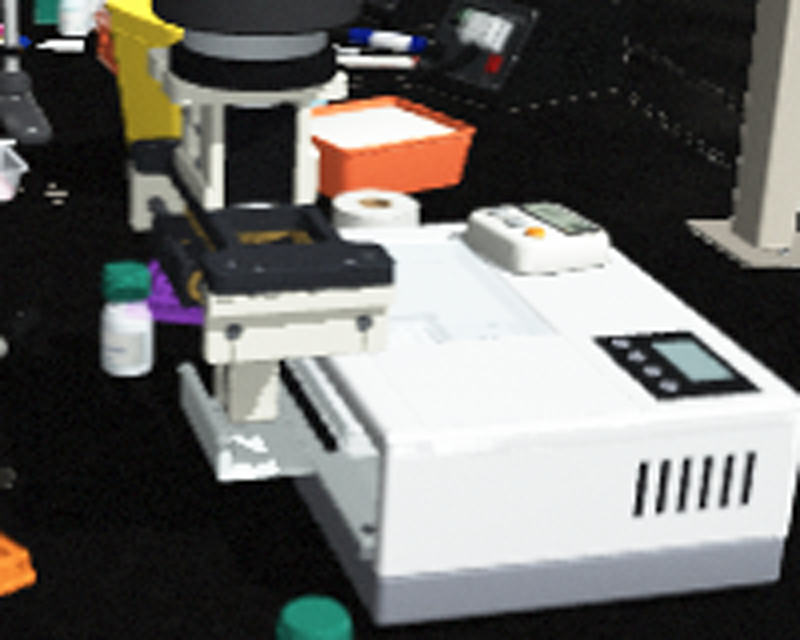

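The fingers are down between the lip and the housing, with no contact. I'll pull now.

```bash
python3 -m creep '{"jaw":[1,1,1,1,1,1,1,1,1,1],"translation":[[0,0,0.005],[0,0,0.01],[0,0,0.016],[0,0,0.018],[0,0,0.018],[0,0,0.018],[0,0,0.018],[0,0,0.016],[0,0,0.01],[0,0,0.006]],"roll":[0,0,0,0,0,0,0,0,0,0]}'; python3 -m creep '{"jaw":[1,1,1,1,1,1,1,1,1,1],"translation":[[0,0,0.001],[0,0,0.001],[0,0,0.001],[0,0,0.001],[0,0,0],[0,0,0],[0,0,0],[0,0,0],[0,0,0],[0,0,0]],"roll":[0,0,0,0,0,0,0,0,0,0]}';python3 - <<'E'
from h import *
c2=capture('side');cv2.imwrite('pics/s5.png',c2['image'][:,:,::-1])
c2=capture('top');crop(c2['image'],230,410,110,290,4,'pics/t5.png')
print(get_state()['contact_force'],get_state()['tcp_pos'])
E
```

```text
time_s: 5.45
tcp_pos: [0.4714, -0.2095, 0.0543]
eef_rot: [173.7, 89.9, -7.5]
contact_force: [4.7, -0.1, -0.2]
gripper_width: 0.0005
time_s: 6.45
tcp_pos: [0.4711, -0.2094, 0.0543]
eef_rot: [171.9, 89.7, -9.3]
contact_force: [8.1, -1.0, -1.2]
gripper_width: 0.0005
[ 8.8227 -2.0234 -1.2729] [ 0.4711 -0.2095  0.0544]
```

View pics/s5.png

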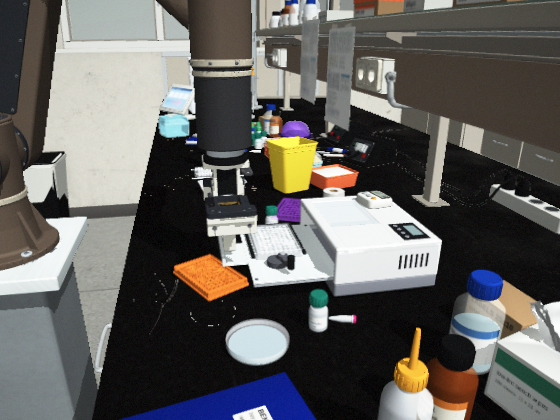

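View pics/t5.png

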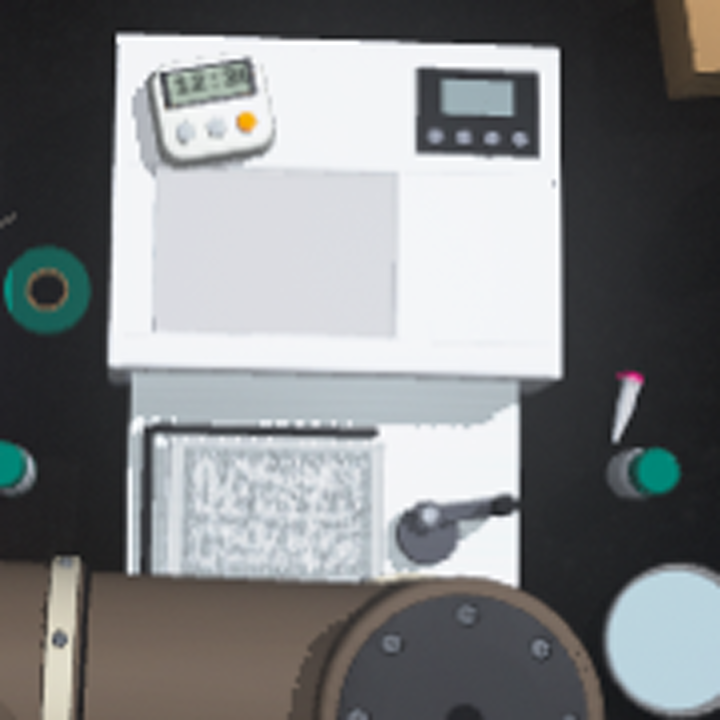

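The top crop shows the drawer out, the knob at about (510,504) and the pivot at (430,516). The plate's right edge is at x≈381. The side view agrees.

```bash
python3 - <<'E'
from h import *
c=capture('top'); s=capture('side')
f=lambda p:(p[0]/4+230,p[1]/4+110)
print('knobtop',onz(c,f((507,504)),.0795)); print('pivot',onz(c,f((430,515)),.062))
print('disc',onz(c,f((428,533)),.055))
print('plate R',onz(c,f((382,500)),.058),'plate back L,R',onz(c,f((190,440)),.058),onz(c,f((380,440)),.058))
crop(s['image'],200,360,200,300,5,'pics/s6.png')
crop(c['image'],310,370,210,270,10,'pics/t6.png')
E
```

```text
knobtop [ 0.5603 -0.3121  0.0795]
pivot [ 0.555  -0.2714  0.062 ]
disc [ 0.545  -0.2714  0.055 ]
plate R [ 0.5637 -0.2447  0.058 ] plate back L,R [ 0.5975 -0.1356  0.058 ] [ 0.5978 -0.2439  0.058 ]
```

View pics/s6.png

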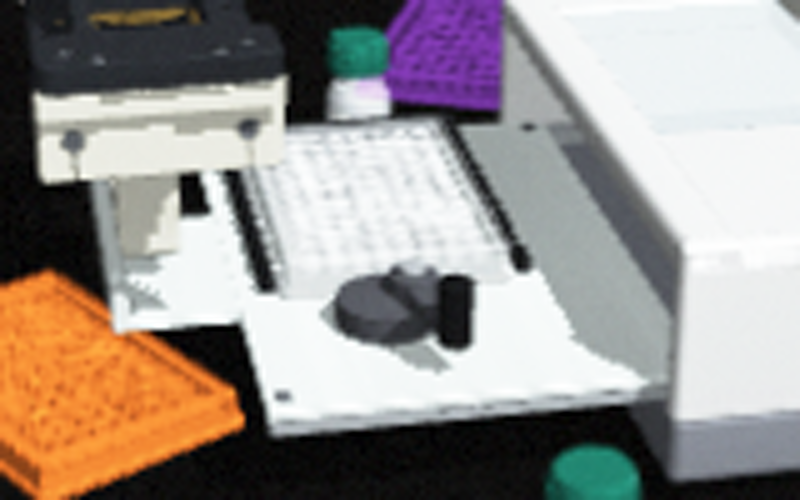

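View pics/t6.png

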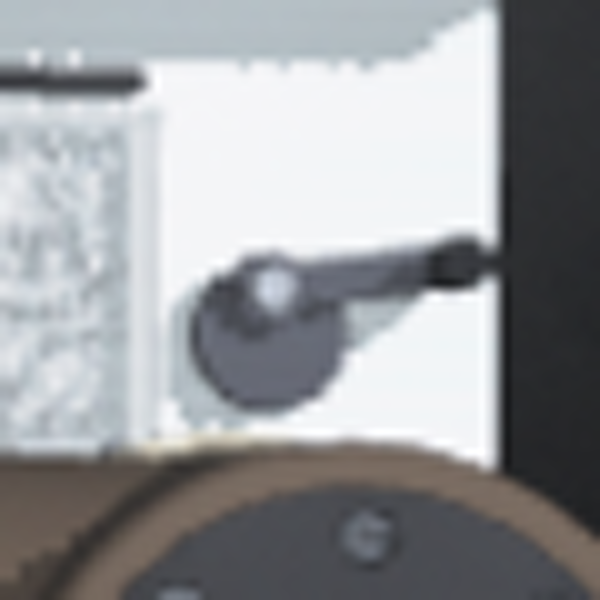

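The knob top is at (0.560,-0.312) and the pivot at (0.555,-0.271), so the cam starts near 0. I'll leave the lip and go up and over to stand behind the knob on its housing side.

```bash
python3 -m creep '{"jaw":[1,1,1,1,1,1,1,1,1,1],"translation":[[0,0,-0.009],[-0.02,0,-0.002],[-0.024,0,0],[0,0.018,-0.017],[0,0.018,-0.017],[0,0.018,-0.017],[0,0.018,-0.017],[0,0.018,-0.017],[0,0.018,-0.017],[0,0,0]],"roll":[0,0,0,0,0,0,0,0,0,0]}'; python3 - <<'E'
from h import *
from scipy.spatial.transform import Rotation as R
s=get_state(); M=R.from_euler('xyz',s['eef_rot'],degrees=True).as_matrix();print(s['tcp_pos'],s['contact_force'])
print(M)
d=np.array([.583,-.318,.067])-s['tcp_pos'];print(M.T@d)
c2=capture('side');crop(c2['image'],200,360,180,300,5,'pics/s7.png')
c2=capture('top');cv2.imwrite('pics/t7.png',c2['image'][:,:,::-1])
E
```

```text
time_s: 7.65
tcp_pos: [0.5787, -0.3212, 0.0958]
eef_rot: [-7.4, 89.8, 171.3]
contact_force: [-0.8, 0.2, 0.5]
gripper_width: 0.0007
[ 0.5787 -0.3212  0.0958] [-0.8398  0.2046  0.4643]
[[-0.0034 -0.0227 -0.9997]
 [ 0.0005 -0.9997  0.0227]
 [-1.     -0.0004  0.0034]]
[ 0.0288 -0.0033 -0.0044]
```

View pics/s7.png

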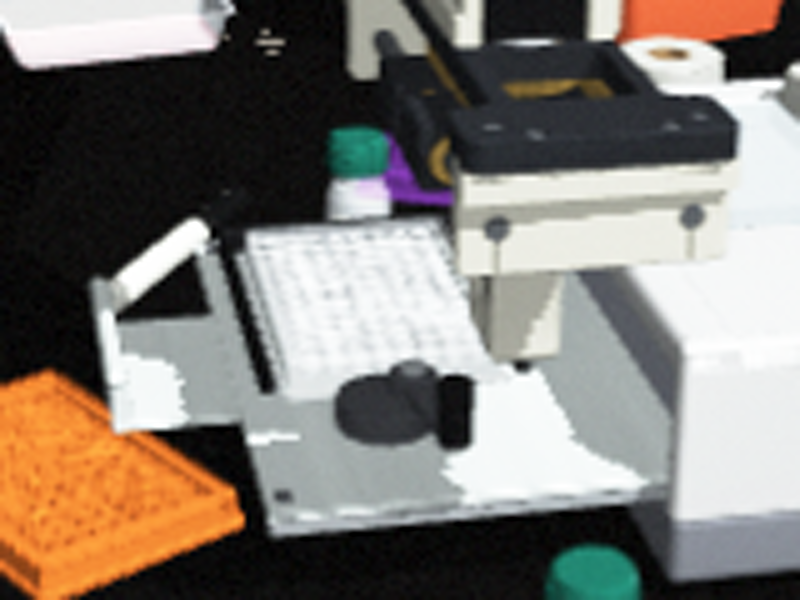

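View pics/t7.png

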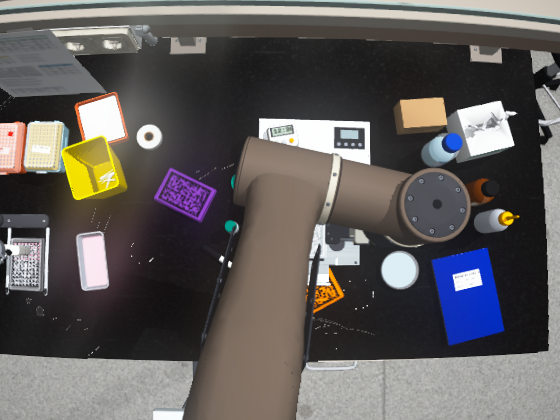

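The side view shows the fingertip (525,360) above the deck on the housing side of the knob (457,410). I'll go down to z=0.067, then push toward the robot.

```bash
python3 -m creep '{"jaw":[1,1,1,1,1,1,1,1,1,1],"translation":[[0,-0.003,-0.006],[0.01,0,0],[0.01,0,0],[0.009,0,0],[0,0,0.004],[0,0,0.006],[0,0,0.006],[0,0,0.006],[0,0,0.006],[0,0,0.004]],"roll":[0,0,0,0,0,0,0,0,0,0]}'; python3 - <<'E'
from h import *
s=get_state(); print(s['tcp_pos'],s['contact_force'])
c2=capture('side');crop(c2['image'],200,360,180,300,5,'pics/s8.png')
E
```

```text
time_s: 8.75
tcp_pos: [0.5522, -0.316, 0.0691]
eef_rot: [-178.9, 89.9, -0.2]
contact_force: [3.1, 2.2, -0.5]
gripper_width: 0.0007
[ 0.5522 -0.316   0.0691] [ 3.0503  2.2283 -0.4558]
```

View pics/s8.png

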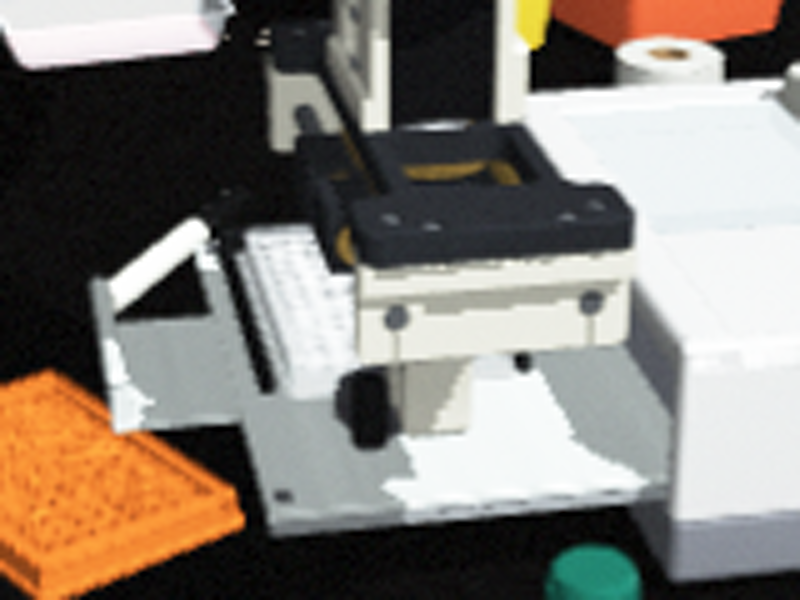

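The knob is moving with the finger. I'll push a little further, then step round to the knob's right side.

```bash
python3 -m creep '{"jaw":[1,1,1,1,1,1,1,1,1,1],"translation":[[0,0,0.005],[0,0,0.004],[0,0,0],[0,0,-0.005],[0,0.012,0],[0,0.012,0],[0,0,0],[0,0,0.014],[0,0,0.014],[0,0,0]],"roll":[0,0,0,0,0,0,0,0,0,0]}'; python3 - <<'E'
from h import *
s=get_state(); print(s['tcp_pos'],s['contact_force'])
c2=capture('side');crop(c2['image'],200,360,180,300,5,'pics/s9.png')
E
```

```text
time_s: 9.8
tcp_pos: [0.5171, -0.3391, 0.0685]
eef_rot: [-29.6, 89.9, 149.1]
contact_force: [1.3, 0.9, 0.8]
gripper_width: 0.0003
[ 0.5171 -0.3391  0.0685] [1.3369 0.8916 0.7739]
```

View pics/s9.png

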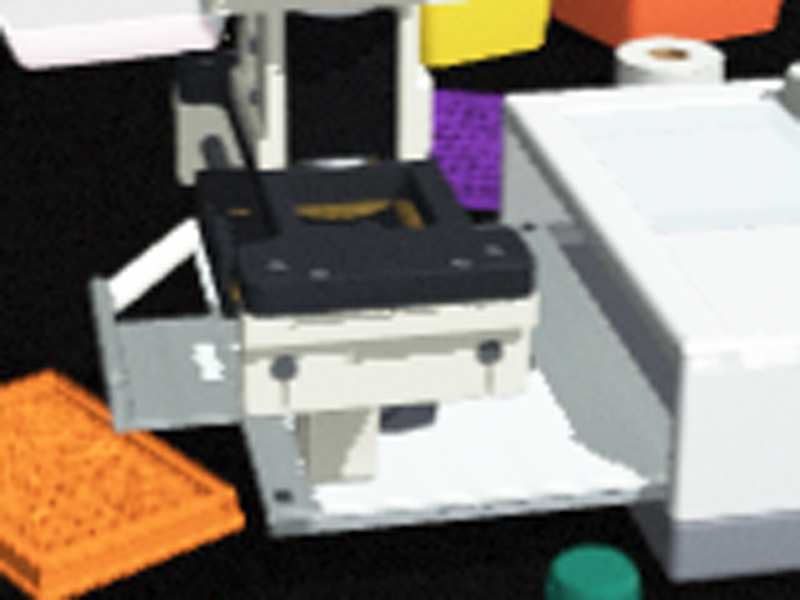

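```bash
python3 -m creep '{"jaw":[1,1,1,1,1,1,1,1,1,1],"translation":[[0,-0.005,0],[0,-0.005,0],[0,-0.005,0],[0,-0.005,0],[0,-0.005,0],[0,-0.004,0],[0,-0.004,0],[0,-0.004,0],[0,-0.003,0],[0,-0.002,0]],"roll":[0,0,0,0,0,0,0,0,0,0]}'; python3 - <<'E'
from h import *
s=get_state(); print(s['tcp_pos'],s['contact_force'])
c2=capture('side');crop(c2['image'],200,360,180,300,5,'pics/s10.png')
E
```

```text
time_s: 10.85
tcp_pos: [0.5208, -0.297, 0.0685]
eef_rot: [-78.9, 90.0, 99.9]
contact_force: [-1.8, -2.2, 0.2]
gripper_width: 0.0002
[ 0.5208 -0.297   0.0685] [-1.8219 -2.1681  0.1924]
```

View pics/s10.png

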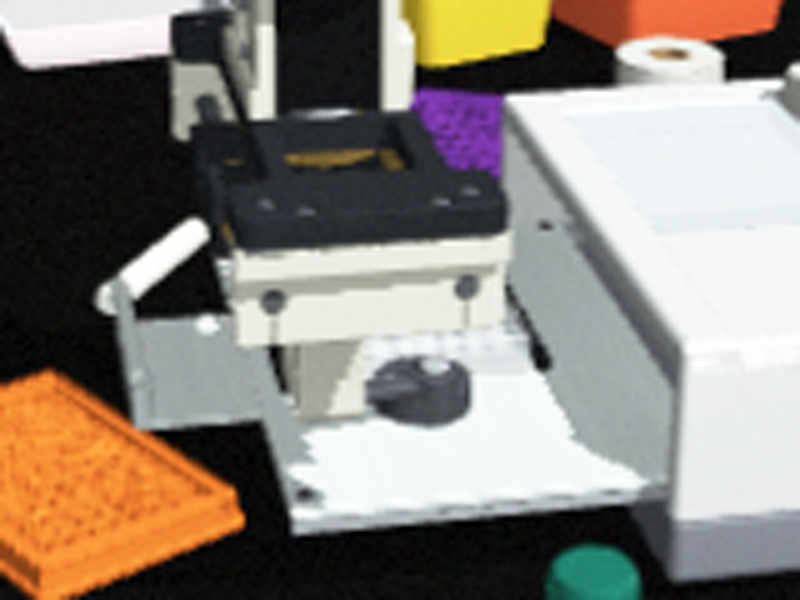

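The drawer has slipped in a few mm (lip edge 95→125 in the crop), still well beyond 90 mm. The lever now points close to -x. I'll press it on to its stop.

```bash
python3 -m creep '{"jaw":[1,1,1,1,1,1,1,1,1,1],"translation":[[0,-0.002,0],[0,-0.002,0],[0,-0.002,0],[0,-0.002,0],[0,-0.001,0],[0,0,0],[0,0,0],[0,0,0],[0,0,0],[0,0,0]],"roll":[0,0,0,0,0,0,0,0,0,0]}'; python3 - <<'E'
from h import *
s=get_state(); print(s['tcp_pos'],s['contact_force'])
c2=capture('side');crop(c2['image'],200,360,180,300,5,'pics/s11.png')
E
```

```text
time_s: 11.9
tcp_pos: [0.521, -0.2884, 0.0686]
eef_rot: [-160.1, 90.0, 18.7]
contact_force: [-0.8, -1.3, 0.1]
gripper_width: 0.0005
[ 0.521  -0.2884  0.0686] [-0.8364 -1.2888  0.1081]
```

View pics/s11.png

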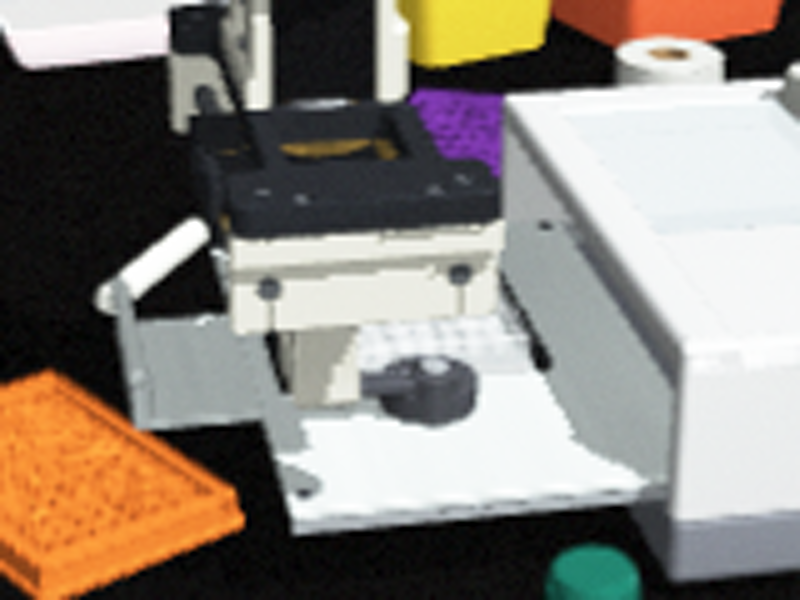

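The force is still only about 1.3 N, so the lever hasn't reached its stop. I'll push on.

```bash
python3 -m creep '{"jaw":[1,1,1,1,1,1,1,1,1,1],"translation":[[0,-0.002,0],[0,-0.002,0],[0,-0.001,0],[0,-0.001,0],[0,-0.001,0],[0,0,0],[0,0,0],[0,0,0],[0,0,0],[0,0,0]],"roll":[0,0,0,0,0,0,0,0,0,0]}'; python3 - <<'E'
from h import *
s=get_state(); print(s['tcp_pos'],s['contact_force'])
c2=capture('side');crop(c2['image'],200,360,180,300,5,'pics/s12.png')
E
```

```text
time_s: 12.95
tcp_pos: [0.5212, -0.2861, 0.0691]
eef_rot: [95.0, 89.7, -86.2]
contact_force: [-1.8, -28.4, -6.3]
gripper_width: 0.0004
[ 0.5212 -0.2861  0.0691] [ -1.8056 -28.3652  -6.2834]
```

View pics/s12.png

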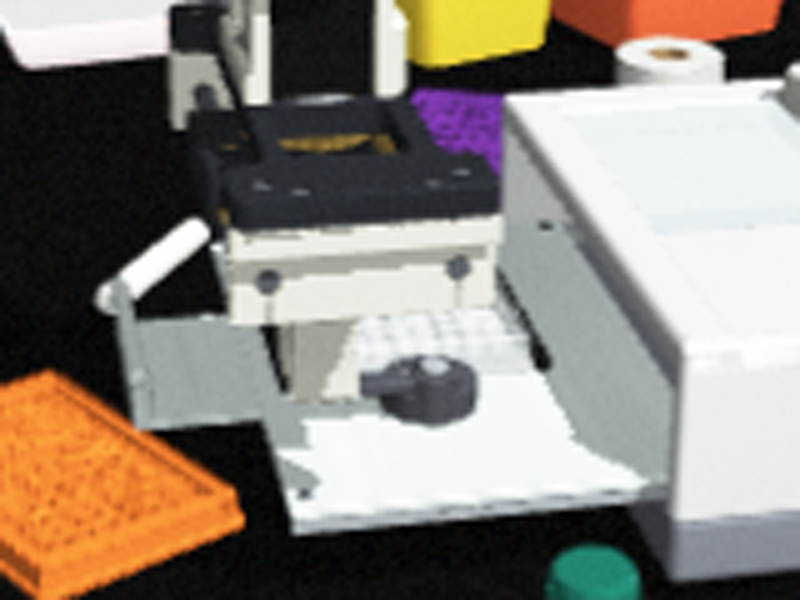

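The force jumped to 28 N, so the lever is on its stop. I'll back off, rise and move in front of the lip.

```bash
python3 -m creep '{"jaw":[1,1,1,1,1,1,1,1,1,1],"translation":[[0,0.01,0],[0,0.008,0],[-0.018,0,0],[-0.018,0,0],[0,-0.015,0.018],[0,-0.018,0.018],[0,-0.02,0.018],[0,-0.02,0.018],[0,-0.018,0.018],[0,0,0]],"roll":[0,0,0,0,0,0,0,0,0,0]}'; python3 - <<'E'
from h import *
s=get_state(); print(s['tcp_pos'],s['contact_force'])
c2=capture('side');crop(c2['image'],200,360,180,300,5,'pics/s13.png')
c2=capture('top');crop(c2['image'],230,410,110,290,4,'pics/t13.png')
c2=capture('wrist');cv2.imwrite('pics/w13.png',c2['image'][:,:,::-1])
E
```

```text
time_s: 14.0
tcp_pos: [0.4307, -0.2047, 0.1048]
eef_rot: [-90.9, 89.9, 87.9]
contact_force: [0.8, -0.3, 1.2]
gripper_width: 0.0001
[ 0.4307 -0.2047  0.1048] [ 0.7723 -0.3466  1.1815]
```

View pics/s13.png

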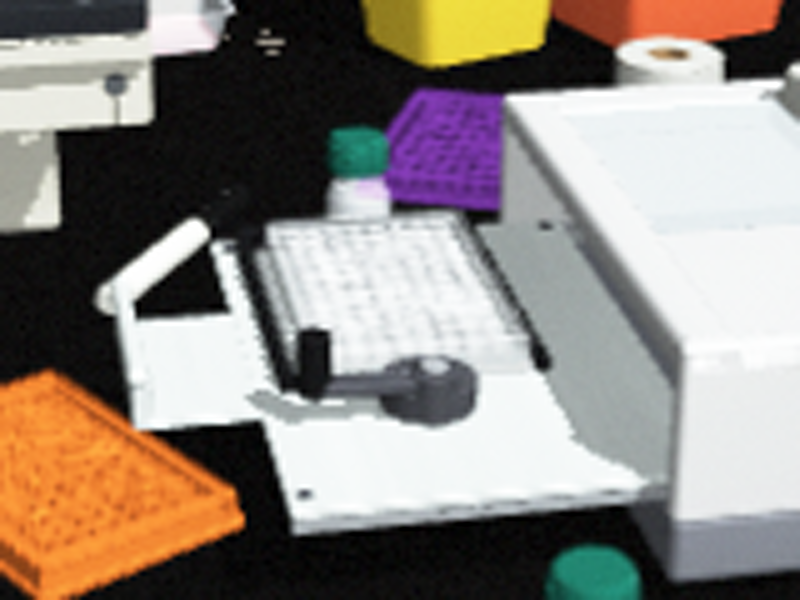

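View pics/t13.png

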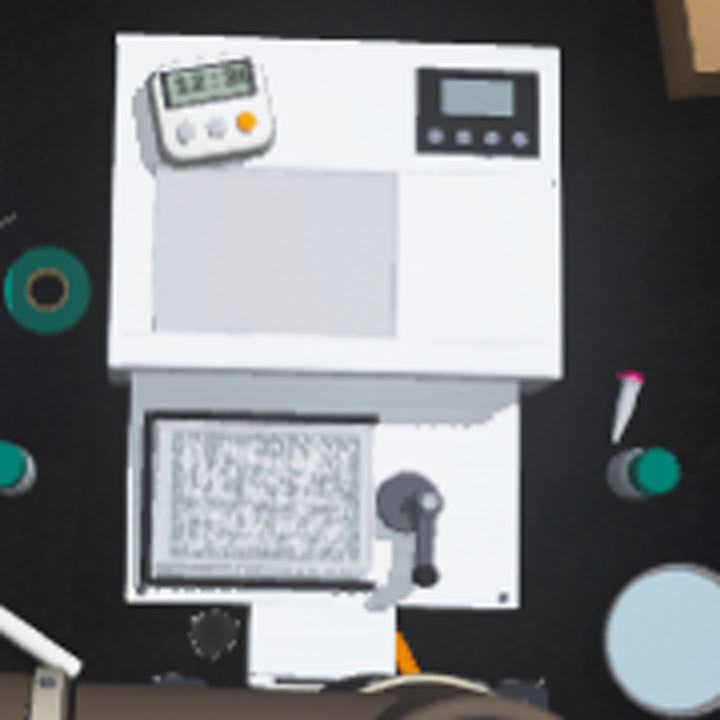

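View pics/w13.png

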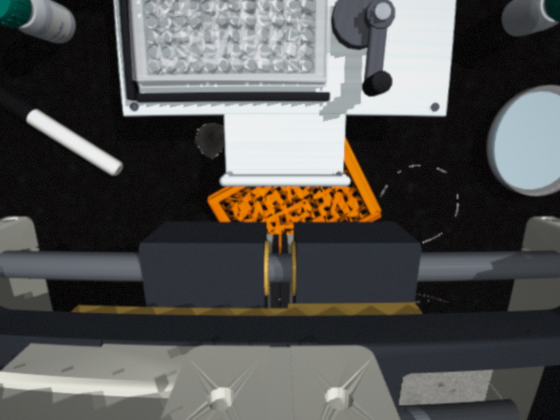

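The top crop shows the lever pointing to -x (knob at (425,575), pivot at (430,500)) and the plate's left end against the stop at x≈157. I'll locate the lip and then go down in front of it.

```bash
python3 - <<'E'
from h import *
from scipy.spatial.transform import Rotation as R
s=get_state(); M=R.from_euler('xyz',s['eef_rot'],degrees=True).as_matrix()
T=np.eye(4);T[:3,:3]=M;T[:3,3]=s['tcp_pos']
c=capture('wrist');Tc=T@np.array(c['tool_from_camera'])
for p in [(221,180),(349,180)]: print(onz(c,p,.064,Tc))
print(np.degrees(np.arctan2(M[1,1],M[0,1])),s['tcp_pos'])
E
python3 -m creep '{"jaw":[1,1,1,1,1,1,1,1,1,1],"translation":[[0,0.006,0.003],[0.01,0,0],[0.01,0,0],[0.01,0,0],[0.01,0,0],[0.01,0,0],[0,0,0],[0,0,-0.004],[0,0,-0.004],[0,0,-0.004]],"roll":[0,0,0,0,0,0,0,0,0,0]}'
```

```text
[ 0.4662 -0.1684  0.064 ]
[ 0.4645 -0.252   0.064 ]
-91.16732417606848 [ 0.4335 -0.2064  0.105 ]
time_s: 15.2
tcp_pos: [0.4425, -0.2128, 0.0551]
eef_rot: [173.5, 89.9, -7.7]
contact_force: [-0.4, 1.0, 0.3]
gripper_width: 0.0004
```

```bash
python3 -m creep '{"jaw":[1,1,1,1,1,1,1,1,1,1],"translation":[[0,0,-0.005],[0,0,-0.008],[0,0,-0.013],[0,0,-0.016],[0,0,-0.018],[0,0,-0.018],[0,0,-0.016],[0,0,-0.013],[0,0,-0.008],[0,0,-0.005]],"roll":[0,0,0,0,0,0,0,0,0,0]}'; python3 -m creep '{"jaw":[1,1,1,1,1,1,1,1,1,1],"translation":[[0,0,-0.003],[0,0,-0.002],[0,0,-0.002],[0,0,-0.001],[0,0,-0.001],[0,0,0],[0,0,0],[0,0,0],[0,0,0],[0,0,0]],"roll":[0,0,0,0,0,0,0,0,0,0]}'
```

```text
time_s: 16.2
tcp_pos: [0.5617, -0.2153, 0.0542]
eef_rot: [-8.2, 90.0, 170.6]
contact_force: [-2.5, 0.5, 1.3]
gripper_width: 0.0001
time_s: 17.2
tcp_pos: [0.5703, -0.2155, 0.0545]
eef_rot: [-15.0, 90.0, 163.7]
contact_force: [-3.6, -0.4, -2.4]
gripper_width: 0.0006
```

Force is only about 3.6 N so far, so I'll press on until it rises at the home stop.

```bash
python3 -m creep '{"jaw":[1,1,1,1,1,1,1,1,1,1],"translation":[[0,0,-0.001],[0,0,-0.001],[0,0,-0.001],[0,0,-0.001],[0,0,0],[0,0,0],[0,0,0],[0,0,0],[0,0,0],[0,0,0]],"roll":[0,0,0,0,0,0,0,0,0,0]}'
```

```text
time_s: 18.2
tcp_pos: [0.5723, -0.2155, 0.0544]
eef_rot: [-4.2, 89.8, 174.6]
contact_force: [-9.2, 1.9, 3.3]
gripper_width: 0.0004
```

```bash
python3 -m creep '{"jaw":[1,1,1,1,1,1,1,1,1,1],"translation":[[0,0,-0.001],[0,0,-0.001],[0,0,-0.001],[0,0,0],[0,0,0],[0,0,0],[0,0,0],[0,0,0],[0,0,0],[0,0,0]],"roll":[0,0,0,0,0,0,0,0,0,0]}'
python3 -m creep '{"jaw":[1,1,1,1,1,1,1,1,1,1],"translation":[[0,0,0.01],[0,0,0.02],[0,0,0.02],[-0.03,0,0.01],[-0.03,0,0],[-0.03,0,0],[-0.03,0,0],[0,0,0],[0,0,0],[0,0,0]],"roll":[0,0,0,0,0,0,0,0,0,0]}'
python3 - <<'E'
from h import *
from scipy.spatial.transform import Rotation as R
s=get_state(); print(s['tcp_pos'],s['contact_force'])
c2=capture('side');crop(c2['image'],240,440,140,300,4,'pics/s20.png')
c2=capture('top');cv2.imwrite('pics/t20.png',cv2.resize(c2['image'][110:290,220:420,::-1],None,fx=4,fy=4,interpolation=cv2.INTER_CUBIC))
s=get_state(); M=R.from_euler('xyz',s['eef_rot'],degrees=True).as_matrix();T=np.eye(4);T[:3,:3]=M;T[:3,3]=s['tcp_pos'];np.save('T.npy',T)
c=capture('wrist');cv2.imwrite('pics/w20.png',c['image'][:,:,::-1])
E
```

```text
time_s: 19.2
tcp_pos: [0.5724, -0.2155, 0.0543]
eef_rot: [-4.3, 89.5, 174.4]
contact_force: [-17.9, 3.3, 10.3]
gripper_width: 0.0006
time_s: 20.2
tcp_pos: [0.5177, -0.2143, 0.1743]
eef_rot: [-175.9, 90.0, 2.9]
contact_force: [0.5, -0.2, 0.1]
gripper_width: 0.0003
[ 0.5177 -0.2143  0.1743] [ 0.5017 -0.2061  0.1203]
```

View pics/s20.png

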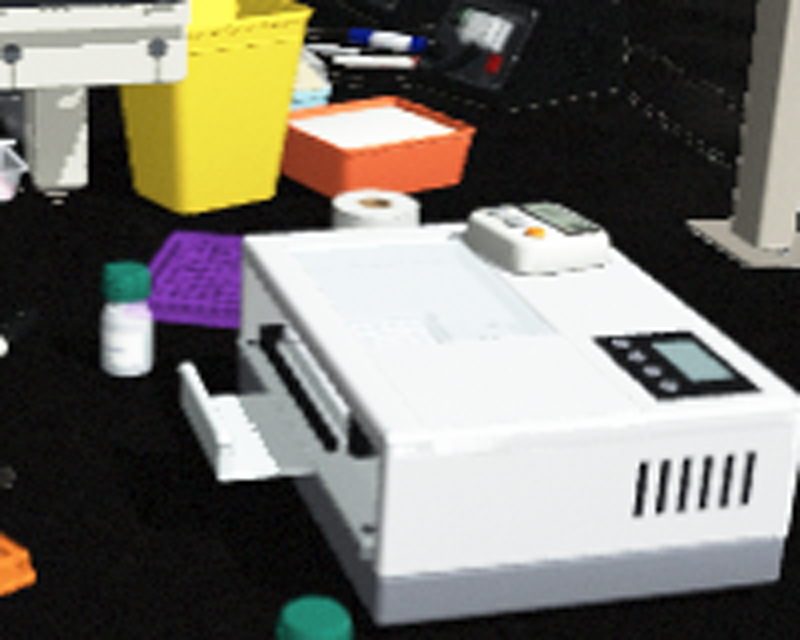

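View pics/t20.png

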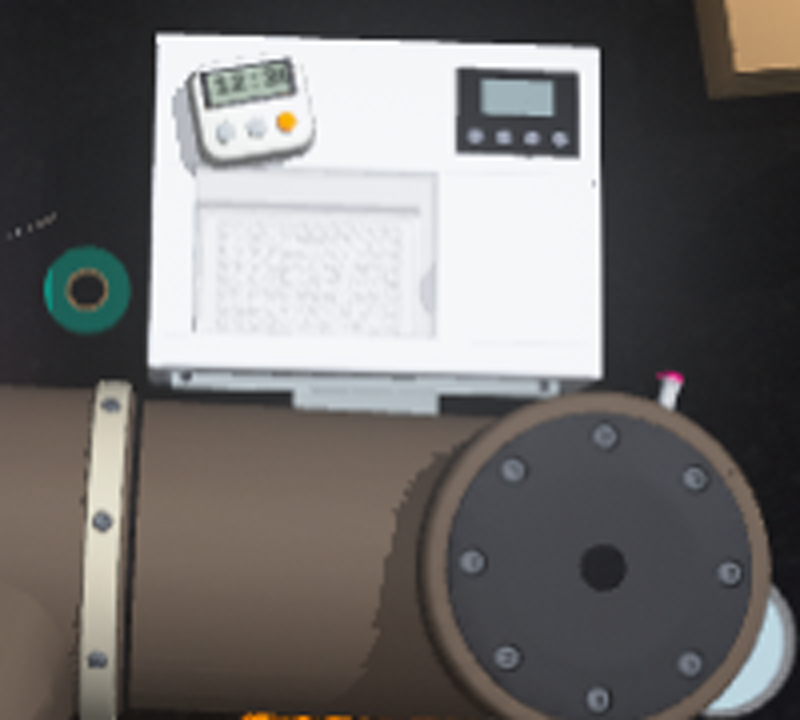

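View pics/w20.png

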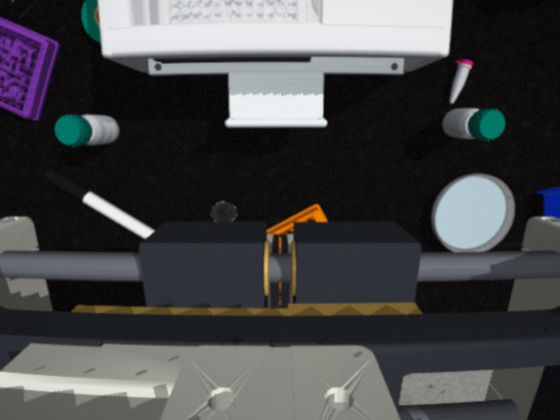

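The drawer is back at its starting lip pixels in the side view (180,365 to 220,478). The cam disc shows at the right edge of the window, bearing on the plate. The vials, marker, dish and tube are in place, and nothing touches the gripper.

```bash
python3 -c "
from plant import *
close_job()"
```

```text
the job is handed in; nothing more can be done
```

I drew the drawer out by its lip, closed the clamp lever, and pushed the drawer home. I handed the job in at about 20 s of the 54 s allowed. The hand-in gave no verdict.

- **Drawer out:** it stopped at about 8–9 N, well over its 3 N of friction, so I took that as the outer stop. By the finger position it had travelled about 126 mm, slightly under the nominal 130 mm but above the 122 mm needed.
- **Lever:** I pushed the knob round in two strokes until the force jumped to 28 N at its stop. The top picture then showed the lever pointing to -x and the plate against its stop. I judged both from the picture, not from a measured angle or gap.
- **Drawer slip:** while I was closing the lever the drawer slid in by roughly 10 mm, to about 119 mm out. That is still above the 90 mm that step needed.
- **Drawer home:** the force rose to 18 N with no further movement. In the side picture the lip was back at its starting pixels.
- **Last look:** the cam was bearing on the plate, the things I could see around the drawer had not visibly moved, and the gripper was clear.

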